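# Put the microscope's cleaned parts back on their holders

## Robot

A 6-joint arm with a two-finger parallel gripper is mounted at the origin on the work surface. World frame = base frame: x ahead of the robot, y to its left, z up, the work surface at z = 0. Lengths are in m, angles in rad, forces in N, time in s.
With the tool pointing down it reaches from about 0.325 to 1 m from the base axis. Payload 5.1 kg.
Tool frame: the origin (TCP) lies at the very end of the fingers, on their centre line; the grasp point (between the pads) lies 19 mm behind it; z points along the fingers, y is the line along which they close (so a half turn about z gives the same grasp; the last joint's range is limited). The gripper opens to 85 mm and grips with 20 to 120 N. Pads are 22 mm wide; open, the fingers measure 114 mm over their backs; the gripper's body (76 mm by 85 mm) begins 54 mm behind the grasp point. The pads swing forward as they close: fully open they stand 13 mm farther back than shut.
Start: joints at [-1.365, 0.124, 1.65, -0, 1.367, -0.083], TCP at [0.185, -0.623, 0.192] pointing down, gripper open.
Joint ranges: [-2.61, 2.61], [-1.02, 2.33], [0.03, 2.71], [-1.35, 4.49], [0.32, 2.68], [-2.91, 2.91]. Speed limits (rad/s): [2.57, 2.57, 3.14, 3.14, 3.14, 3.14].

## Interface

Orientations are given as a unit quaternion [x, y, z, w].
In Python, from workcell import readout, optics, sign_off, regions_of gives the robot as it stands. The module is installed in compiled form; this text tells all that it offers.
- The arm moves only by the shell command python3 -m creep 'ROWS'. ROWS is JSON, a list of rows, each a list of 3 entries, a list of its own where there are three numbers: the closure, from -1 (fully open) to 1 (shut), then the shift along the tool's x, y, z each as a share of 0.1 m, from -1 to 1, then the turn, a rotation vector about the tool's x, y, z each as a share of 0.5 rad, from -1 to 1. A call has 1 to 8 rows; each row is the pose to reach, as a shift and turn from the pose commanded when the call began, along the tool's axes at that moment; what a row does not reach only later rows make up. A row lasts 1/12 s, in which the tool goes at most 41.7 mm and 7.16 degrees, less where a joint would pass 70% of its speed; a pose out of reach is approached as far as the arm can. A call with a number of a shift or a turn outside -1 to 1 is refused whole. A call with a gripper value outside its range is refused whole. The fingers move at their own pace and stop on an object; the grip force is fixed at half the most. Time passes only in rows, so rows that repeat a pose let the fingers close. It gives the time, the measured TCP pose, the force, the opening and the grip force at its end, in the units of the state.
- readout.get_obs(): the state, without advancing time (a new reading comes with each control period).
- optics.grab_frame(name): name is "scene" or "top"; returns a dict with "img" (480x640x3 uint8, red, green, blue), "range_z" (480x640 float32, m along the optical axis (not along the pixel's ray), 0 where there is no reading), "fx", "fy", "cx", "cy" (pixels), "R" (3x3) and "t" (3): a world point X has camera coordinates R X + t. Camera axes: x right, y down, z forward; pixel columns grow to the right and rows downward; lengths in m; the calibration is good to about 2 mm. A picture is of the moment at which its call begins.
- sign_off(): hands the job in; it is judged then, once.
Trained networks look in the newest picture that a camera, given by its name, has taken for a name from the list of things; names that differ only in an ending like _2 or _b are one class to them, and where a whole thing is asked for, a point or a joint stands for the part that bears it (a point fixed in the world has none). Each returns a list of dicts, best first, with "score" (0 to 1); they miss things now and then, are a little off and sometimes report something else, mostly with a low value. They report only what shows in the picture. A call takes as long as a camera call. They do not tell look-alikes from the thing itself.
- regions_of(camera, label): "region" (480x640 bool, what is visible of it) and "bbox" ([left, top, right, bottom] in pixels, round what is visible of it).
The state is a dict: "clock": time; "joints": joint angles; "qd": joint speeds; "tau": joint torques, N m; "tcp_pos": TCP position; "ee_rot": TCP orientation; "force": force on the tool from outside, world axes, zero at the start; "ft_torque": the same for the moment, N m; "finger_gap": finger opening in m; "grip_force": force on a finger pad.
Only numpy, scipy, OpenCV 4.12 (cv2) and the standard library are available. Lean on these libraries where they do the work, as an engineer would, in place of code of your own. Each camera call takes 0.05 s, during which the arm holds its last target. There are 200 camera calls.

## Task

The microscope's parts have been cleaned: put each on the holder made for it. Stand the eyepiece upright in the small round nest, the condenser upright in the large round nest and the filter cube upright in the rectangular nest, its long side along the nest's, all inside the rims and flat on the floor, and seat the stage plate on the dock with both dowel pins through its holes, fully down. Set every part down without dropping or throwing it, leave the two capped sample pots between them where they stand, and let go of everything.

Things in the scene. Friction and masses are not known exactly. Their poses are not given: they have to be found in the camera images.
- eyepiece: Loose microscope eyepiece standing upright: black cylinder 34 mm in diameter and 40 mm tall (thin grey band), with a narrower bright aluminium barrel, 23 mm in diameter and 18 mm tall, on top; 58 mm in all, about 90 g. Origin: centre of its underside, z up. Belongs in the smaller round nest, standing as it stands now.
- condenser: Loose microscope condenser standing upright: bright aluminium cylinder 54 mm in diameter and 40 mm tall with a black band round its foot (55 mm in diameter there, for looks only) and a low black lens mount, 34 mm in diameter and 8 mm tall, on top; 48 mm in all, about 220 g. Origin: centre of its underside, z up. Belongs in the larger round nest, standing as it stands now.
- filter_cube: Loose filter cube: black box 46 mm (its x) by 32 mm (its y) by 44 mm tall with a round amber window ringed with aluminium on top, about 120 g. Origin: centre of its underside, z up. Belongs in the rectangular nest, long side along the nest's long side (either way round).
- stage_plate: Loose stage plate lying flat: dark steel plate 100 mm (its x) by 52 mm (its y), 6 mm thick, about 130 g, with two round through-holes 12 mm in diameter at x = -38 and +38 mm on its centre line. In its middle stands a bright aluminium lifting tab 34 mm long (x), 10 mm thick (y), rising to 44 mm above the plate's underside. Origin: centre of its underside, z up. Belongs on the pin dock, either way round.
- eyepiece_nest: Fixed smaller round nest, a grey plastic saucer 58 mm across outside with an opening 48 mm in diameter; inner floor (black rubber) 3 mm, rim 8 mm above the bench. Origin: centre of its underside on the bench, z up.
- condenser_nest: Fixed larger round nest, a grey plastic saucer 80 mm across outside with an opening 70 mm in diameter; inner floor (black rubber) 3 mm, rim 8 mm above the bench. Origin: centre of its underside on the bench, z up.
- cube_nest: Fixed rectangular nest, a grey plastic tray 70 mm (its x) by 56 mm (its y) outside with an opening 60 by 46 mm; inner floor (black rubber) 3 mm, rim 8 mm above the bench. Origin: centre of its underside on the bench, z up.
- pin_dock: Fixed pin dock: black block 104 mm (its x) by 56 mm (its y), 8 mm high, with two upright brass dowel pins at x = -38 and +38 mm, 7 mm in diameter, 12 mm tall above the block, the last 5 mm tapered to 3 mm. The stage plate lies flat on the block with a pin through each hole. Origin: centre of the block's underside on the bench, z up; the pins stand along its x.
- pot_left: Bystander, to be left alone: the capped sample pot nearer the robot's left, clear with a blue cap, 29 mm in diameter and 34 mm tall, light. Origin: centre of its underside, z up.
- pot_right: Bystander, to be left alone: the like pot nearer the robot's right. Origin: centre of its underside, z up.
Mind the look-alikes: they are no part of the job. Leave any green or purple look-alike of the stage_plate alone.

How it is judged:
At the end, for the whole second after the job is handed in: Eyepiece and condenser in their round nests (within 10 mm), cube in the rectangular nest (12 mm, 0.45 rad), plate on the dock pins (6 mm, 0.15 rad); undersides within 2.5 mm of the nest floor or block top, tilt under 0.08 rad; all released and at rest (horizontal distance between eyepiece and eyepiece_nest below 0.01 m and z of eyepiece in the frame of eyepiece_nest between 0.0005 and 0.0055 m and angle between each of eyepiece, condenser, filter_cube, stage_plate's own z axis and vertical below 0.08 rad and linear speed of each of eyepiece, condenser, filter_cube, stage_plate below 0.02 m/s and angular speed of each of eyepiece, condenser, filter_cube, stage_plate below 0.2 rad/s and horizontal distance between condenser and condenser_nest below 0.01 m and z of condenser in the frame of condenser_nest between 0.0005 and 0.0055 m and horizontal distance between filter_cube and cube_nest below 0.012 m and z of filter_cube in the frame of cube_nest between 0.0005 and 0.0055 m and horizontal distance between stage_plate and pin_dock below 0.006 m and z of stage_plate in the frame of pin_dock between 0.0055 and 0.0105 m and angle between the x axis of filter_cube and the x axis of cube_nest, either way round below 0.45 rad and angle between the x axis of stage_plate and the x axis of pin_dock, either way round below 0.15 rad); the robot touches nothing.
It fails at once if a part is let fall or thrown (faster than 0.8 m/s, a fall of some 33 mm, while the fingers do not touch it) ((linear speed of eyepiece above 0.8 m/s and contact force between the fingers and eyepiece below 0.1 N) or (linear speed of condenser above 0.8 m/s and contact force between the fingers and condenser below 0.1 N) or (linear speed of filter_cube above 0.8 m/s and contact force between the fingers and filter_cube below 0.1 N) or (linear speed of stage_plate above 0.8 m/s and contact force between the fingers and stage_plate below 0.1 N)).
It fails at once if the left sample pot is knocked over or shifted by more than 30 mm (distance of pot_left from where it was at the start of the episode above 0.03 m or angle between pot_left's own z axis and vertical above 0.5 rad).
It fails at once if the right sample pot is knocked over or shifted by more than 30 mm (distance of pot_right from where it was at the start of the episode above 0.03 m or angle between pot_right's own z axis and vertical above 0.5 rad).
It also fails if it takes over 120 s, if anything falls off the work surface, if the arm or the gripper's body presses on something with over 40 N, if the wrist force passes 120 N, or if a joint passes its speed limit or range.

## Working session

There is one attempt and no reset: what is moved stays moved. The work goes in short steps, Python scripts to look and compute and a shell command to move; the robot and the scene stay as the last step left them, time stands still between calls to the robot, and variables do not carry over. Pictures are saved under pics/ and viewed, at most 14 in all, crops included, and the job is handed in when it is done.

```bash
mkdir -p pics
python3 - <<'E'
from workcell import readout, optics
import cv2
o=readout.get_obs(); print({k:o[k] for k in ('clock','tcp_pos','ee_rot','finger_gap')})
for n in('scene','top'):
    f=optics.grab_frame(n); cv2.imwrite(f'pics/{n}0.png',f['img'][:,:,::-1]); print(n,f['fx'],f['cx'],f['cy'],f['R'],f['t'])
E
```

```text
{'clock': 0.0, 'tcp_pos': array([ 0.18492944, -0.62239732,  0.19033343]), 'ee_rot': array([ 9.89595273e-01,  1.43875124e-01, -7.85900281e-05, -1.06642382e-03]), 'finger_gap': 0.08517284068774564}
scene 507.3288978288125 311.8652708283957 241.4718507566051 [[-0.38400626  0.92322175  0.01417007]
 [ 0.70892834  0.30463585 -0.6360956 ]
 [-0.59157401 -0.23421913 -0.77148013]] [ 0.20706873 -0.32564752  1.36826069]
top 567.9346321084347 325.716727027341 232.8523726953138 [[ 0.00781249 -0.9997486  -0.0210166 ]
 [-0.99431464 -0.0055346  -0.10633798]
 [ 0.10619493  0.02172788 -0.99410791]] [0.00659889 0.52787604 1.34983093]
```

View pics/top0.png

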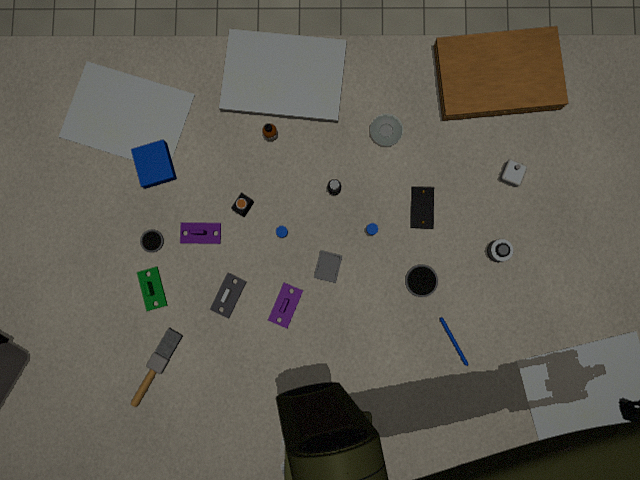

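View pics/scene0.png

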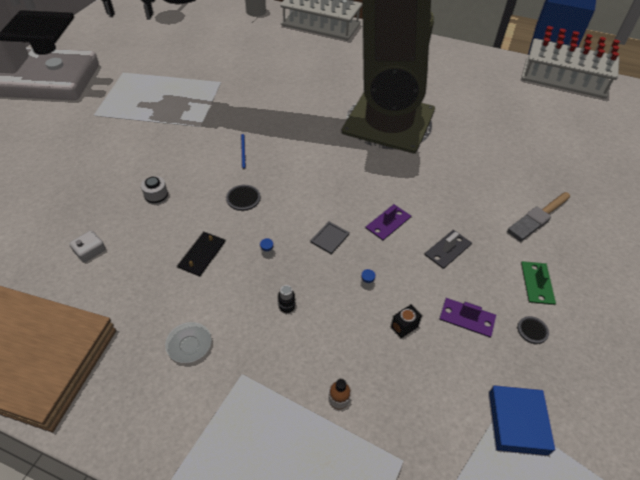

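Top view: eyepiece (334,187), condenser (500,250), cube (242,204), grey plate (228,296), pots (282,232)/(372,229), small nest (152,240), large nest (421,280), rectangular tray probably (328,266), and the dock (422,208). The green and purple plates are look-alikes.

```bash
cat > h.py <<'E'
import numpy as np, cv2
from workcell import readout, optics, regions_of
from scipy.spatial.transform import Rotation as Rn
def cloud(f):
    v,u=np.mgrid[:480,:640]; z=f['range_z']
    c=np.stack([(u-f['cx'])/f['fx']*z,(v-f['cy'])/f['fy']*z,z],-1)
    return (c-f['t'])@np.asarray(f['R'])   # R^T(c-t)
def rect(P):
    (c,s,a)=cv2.minAreaRect((P[:,:2]*1000).astype(np.float32)); 
    if s[0]<s[1]: s=s[::-1]; a+=90
    return np.round(c,1),np.round(s,1),round((a+90)%180-90,1)
E
python3 - <<'E'
from h import *
for cam in('top','scene'):
    f=optics.grab_frame(cam); W=cloud(f); print(cam, 'table z', np.nanmedian(W[200:280,200:400,2]))
    for n in 'eyepiece condenser filter_cube stage_plate eyepiece_nest condenser_nest cube_nest pin_dock pot_left'.split():
        for r in regions_of(cam,n):
            if r['score']<.3: continue
            m=r['region']&(f['range_z']>0); P=W[m]; 
            if len(P)<10: continue
            zt=np.percentile(P[:,2],97); T=P[P[:,2]>zt-.006]
            print(n,round(r['score'],2),np.round(r['bbox']),'ztop %.1f z10 %.1f'%(zt*1e3,1e3*np.percentile(P[:,2],10)),'all',*rect(P),'top',*rect(T),f['img'][m].mean(0).astype(int))
E
```

```text
top table z 0.0008856292453742563
eyepiece 0.55 [328. 180. 342. 196.] ztop 62.9 z10 22.7 all [642.9  -6.6] [33.1 29.8] 0.6 top [642.2  -8.5] [21.6 19.4] -86.3 [58 58 56]
condenser 0.92 [487. 241. 512. 263.] ztop 51.8 z10 19.3 all [ 489.3 -408.5] [53.  52.6] -41.8 top [ 485.9 -409. ] [39.1 32.4] -13.6 [74 75 74]
filter_cube 0.54 [232. 193. 254. 220.] ztop 48.6 z10 8.1 all [600.1 221.4] [48.4 46. ] -32.7 top [597.3 215.8] [44.8 32.5] -33.0 [46 38 30]
stage_plate 0.91 [264. 279. 299. 328.] ztop 44.2 z10 2.4 all [354.1 108.7] [100.9  53.5] -21.9 top [353.7 108.9] [32.8  9.8] -21.7 [76 40 90]
stage_plate 0.63 [180. 221. 224. 245.] ztop 44.3 z10 1.8 all [531.3 322.8] [101.6  56.1] -89.7 top [529.3 321.7] [32.5  9.7] 89.6 [69 35 81]
stage_plate 0.62 [138. 265. 167. 308.] ztop 44.6 z10 2.7 all [391.  438.2] [100.3  56.9] 14.7 top [391.3 436.8] [32.7 11.1] 18.7 [15 74 27]
stage_plate 0.56 [207. 271. 245. 317.] ztop 44.7 z10 2.7 all [376.7 250.7] [98.6 56.7] -25.4 top [377.2 249. ] [32.6 10.8] -21.6 [56 55 56]
eyepiece_nest 0.59 [136. 226. 164. 251.] ztop 12.1 z10 1.2 all [509.1 442.5] [57.4 5
[... 1782 characters left out ...]
8]
condenser_nest 0.8 [227. 187. 258. 214.] ztop 8.4 z10 0.5 all [ 415.9 -224.6] [78.7 76.5] 30.2 top [ 416.3 -224.3] [78.8 76. ] 26.1 [41 39 39]
cube_nest 0.85 [310. 221. 350. 255.] ztop 8.8 z10 1.7 all [445.2   3.2] [78.4 57.5] -13.4 top [447.6   2.6] [73.6 57.5] -13.4 [78 76 77]
cube_nest 0.52 [260. 237. 275. 255.] ztop 35.1 z10 6.9 all [ 535.1 -105. ] [38.9 25. ] 24.6 top [ 539.6 -102.9] [29.2 24.8] 25.7 [54 68 98]
pin_dock 0.88 [177. 234. 226. 278.] ztop 10.5 z10 4.3 all [ 591.9 -228.6] [113.2  57.6] -2.1 top [ 595.2 -228.8] [106.   57.3] -2.0 [31 29 29]
pot_left 0.68 [362. 269. 379. 289.] ztop 35.1 z10 5.1 all [531.6 115.7] [29.5 26.9] 14.1 top [531.9 115.5] [29.2 26. ] 18.6 [56 69 99]
```

```bash
cat >> h.py <<'E'
def go(x,y,z,yaw=0):  # mm, deg -> total shares in tool axes from the present measured pose
    o=readout.get_obs(); R=Rn.from_quat(o['ee_rot']); p=np.array(o['tcp_pos'])*1e3
    G=Rn.from_euler('z',yaw,degrees=True)*Rn.from_euler('x',180,degrees=True)
    print('t %.2f at'%o['clock'],p.round(1),'yaw %.1f'%np.degrees(np.arctan2(*R.as_matrix()[[1,0],0])),'gap %.1f'%(o['finger_gap']*1e3),
     'shift',(R.inv().apply(np.array([x,y,z])-p)/100).round(3),'turn',((R.inv()*G).as_rotvec()/.5).round(3),'F',np.round(o['force'],1))
E
python3 -m creep '[[-1,[0,0,0.8],[0,0,0.577]],[-1,[0,0,0.8],[0,0,0.577]],[-1,[0,0,0.8],[0,0,0.577]],[-1,[0,0,0.8],[0,0,0.577]]]'
python3 -c "from h import *; go(489.5,-411,110)"
```

```text
clock: 1.43
tcp_pos: [0.1845, -0.6206, 0.1076]
ee_rot: [1.0, -0.0, -0.001, -0.003]
force: [-0.5, 0.4, 0.1]
finger_gap: 0.0854
grip_force: 0.0
t 1.43 at [ 184.5 -620.6  107.6] yaw -0.0 gap 85.4 shift [ 3.049 -2.097 -0.015] turn [-0.013  0.003 -0.   ] F [-0.5  0.4  0.1]
```

```bash
python3 -m creep '[[-1,[1,-0.7,0],[0,0,0]],[-1,[1,-0.7,0],[0,0,0]],[-1,[1,-0.7,0],[0,0,0]]]' >/dev/null
python3 -m creep '[[-1,[1,-0.7,0],[0,0,0]],[-1,[1,-0.7,0],[0,0,0]],[-1,[1,-0.7,0],[0,0,0]]]' >/dev/null
python3 -m creep '[[-1,[1,-0.7,0],[0,0,0]],[-1,[1,-0.7,0],[0,0,0]],[-1,[1,-0.7,0],[0,0,0]],[-1,[1,-0.7,0],[0,0,0]],[-1,[1,-0.7,0],[0,0,0]]]'
python3 - <<'E'
from h import *
go(489.5,-411,13)
f=optics.grab_frame('top'); g=optics.grab_frame('scene')
cv2.imwrite('pics/a.png',np.hstack([cv2.resize(f['img'][170:330,420:580],(400,400)),cv2.resize(g['img'][110:250,80:220],(400,400))])[:,:,::-1])
E
```

```text
clock: 2.35
tcp_pos: [0.4874, -0.4125, 0.1137]
ee_rot: [1.0, 0.003, 0.001, 0.001]
force: [-1.0, -0.2, 0.1]
finger_gap: 0.0853
grip_force: 0.0
t 2.35 at [ 487.4 -412.5  113.7] yaw 0.3 gap 85.3 shift [ 0.018 -0.018  1.007] turn [ 0.005 -0.004  0.01 ] F [-1.  -0.2  0.1]
```

View pics/a.png

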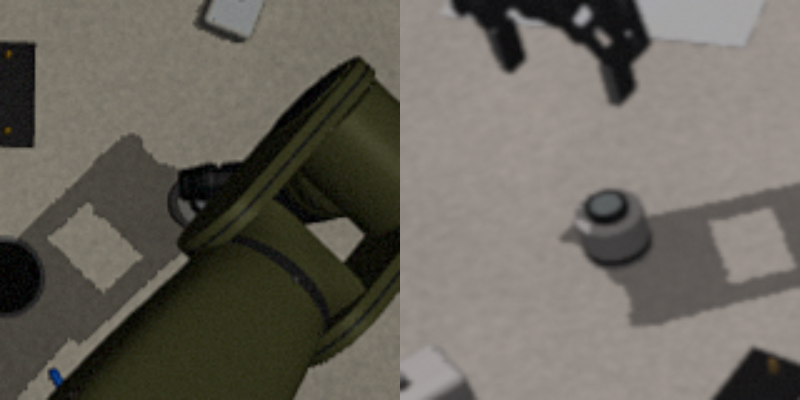

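The gripper is above and behind the condenser in the scene crop (condenser at about (615,225), fingers above it, no contact); the arm hides most of the top view. I'm going down to grasp.

```bash
python3 -m creep '[[-1,[0.02,-0.02,0.3],[0,0,0]],[-1,[0.02,-0.02,0.6],[0,0,0]],[-1,[0.02,-0.02,0.8],[0,0,0]],[-1,[0.02,-0.02,1],[0,0,0]],[-1,[0.02,-0.02,1],[0,0,0]],[-1,[0.02,-0.02,1],[0,0,0]]]'
python3 - <<'E'
from h import *
go(489.5,-411,13)
g=optics.grab_frame('scene')
cv2.imwrite('pics/b.png',cv2.resize(g['img'][110:250,80:220],(500,500))[:,:,::-1])
E
```

```text
clock: 2.95
tcp_pos: [0.4853, -0.4115, 0.0108]
ee_rot: [1.0, -0.001, -0.001, -0.001]
force: [0.3, -0.6, 1.0]
finger_gap: 0.0851
grip_force: 0.0
t 2.95 at [ 485.3 -411.5   10.8] yaw -0.1 gap 85.1 shift [ 0.042 -0.005 -0.022] turn [-0.003  0.003 -0.003] F [ 0.3 -0.6  1. ]
```

View pics/b.png

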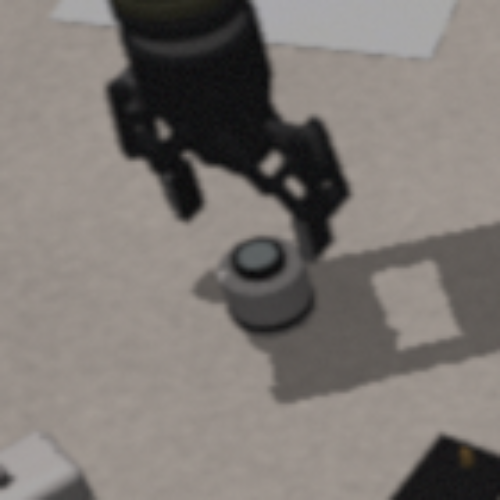

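The fingertips at about (185,215) and (315,245) look to stand behind the condenser at (265,285), which doesn't match the reported TCP. I'll check it in depth.

Run:
```python
from h import *
g=optics.grab_frame('scene'); W=cloud(g)
for u,v in((131,166),(132,169),(168,173),(168,177),(150,180),(154,185),(155,197)): print(u,v,(W[v,u]*1e3).round())
for p in([.4853,-.4115,.0108],[.4853,-.456,.024],[.4853,-.367,.024],[.4895,-.411,.048]):
    c=g['R']@np.array(p)+g['t']; print(p,(c[:2]/c[2]*g['fx']+[g['cx'],g['cy']]).round(1), c[2].round(3), g['range_z'][int(c[1]/c[2]*g['fx']+g['cy']),int(c[0]/c[2]*g['fx']+g['cx'])])
o=readout.get_obs();print(o['joints'],o['clock'])
```

```text
131 166 [ 490. -456.   79.]
132 169 [ 489. -457.   68.]
168 173 [ 488. -359.   92.]
168 177 [ 492. -357.   84.]
150 180 [ 488. -415.   50.]
154 185 [ 497. -400.   48.]
155 197 [ 507. -398.   20.]
[0.4853, -0.4115, 0.0108] [156.1 192.1] 1.169 1.1332818
[0.4853, -0.456, 0.024] [138.4 182.6] 1.169 1.2076691
[0.4853, -0.367, 0.024] [171.5 193.5] 1.149 1.1839585
[0.4895, -0.411, 0.048] [151.5 181.6] 1.138 1.1365781
[-7.86725660e-01  2.63358631e-01  1.80750183e+00 -1.03019217e-04
  1.06777920e+00  7.85059721e-01] 3.05
```

Run:
```python
from h import *
g=optics.grab_frame('scene'); W=cloud(g)*1e3
for u0,u1,v0,v1 in((118,145,140,200),(158,182,140,200)):
  S=W[v0:v1,u0:u1].reshape(-1,3); S=S[(S[:,2]>12)&(abs(S[:,0]-487)<25)]
  i=np.argsort(S[:,2])[:12]; print(S[i].round())
cv2.imwrite('pics/c.png',cv2.resize(g['img'][135:215,105:205],(800,600),interpolation=cv2.INTER_CUBIC)[:,:,::-1])
```

```text
[[ 508. -431.   14.]
 [ 510. -426.   15.]
 [ 510. -427.   21.]
 [ 510. -426.   24.]
 [ 509. -430.   25.]
 [ 511. -426.   32.]
 [ 509. -429.   36.]
 [ 510. -420.   36.]
 [ 495. -433.   37.]
 [ 512. -424.   37.]
 [ 501. -429.   37.]
 [ 488. -440.   37.]]
[[ 485. -384.   12.]
 [ 480. -388.   12.]
 [ 497. -387.   12.]
 [ 504. -394.   12.]
 [ 502. -390.   13.]
 [ 495. -389.   13.]
 [ 494. -387.   13.]
 [ 501. -393.   13.]
 [ 484. -385.   14.]
 [ 496. -390.   14.]
 [ 499. -388.   14.]
 [ 482. -389.   14.]]
```

View pics/c.png

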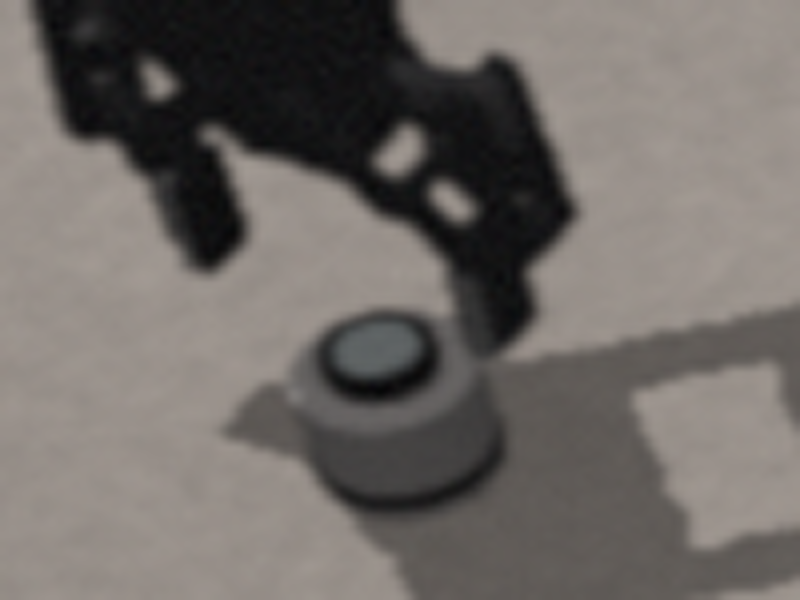

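The fingertips, at about (205,270) and (490,355), seem to be level with or above the condenser's top, some 40 mm higher than the TCP reading. Closing the fingers will tell which is right.

```bash
python3 -m creep '[[0,[0,0,0],[0,0,0]],[0.3,[0,0,0],[0,0,0]],[0.3,[0,0,0],[0,0,0]],[0.3,[0,0,0],[0,0,0]],[0.3,[0,0,0],[0,0,0]],[0.3,[0,0,0],[0,0,0]],[0.3,[0,0,0],[0,0,0]],[0.3,[0,0,0],[0,0,0]]]'
python3 - <<'E'
from h import *
g=optics.grab_frame('scene')
cv2.imwrite('pics/d.png',cv2.resize(g['img'][135:215,105:205],(800,600),interpolation=cv2.INTER_CUBIC)[:,:,::-1])
E
```

```text
clock: 3.77
tcp_pos: [0.487, -0.4109, 0.0115]
ee_rot: [1.0, 0.0, -0.0, -0.0]
force: [-0.7, 0.4, -0.4]
finger_gap: 0.0299
grip_force: 0.0
```

View pics/d.png

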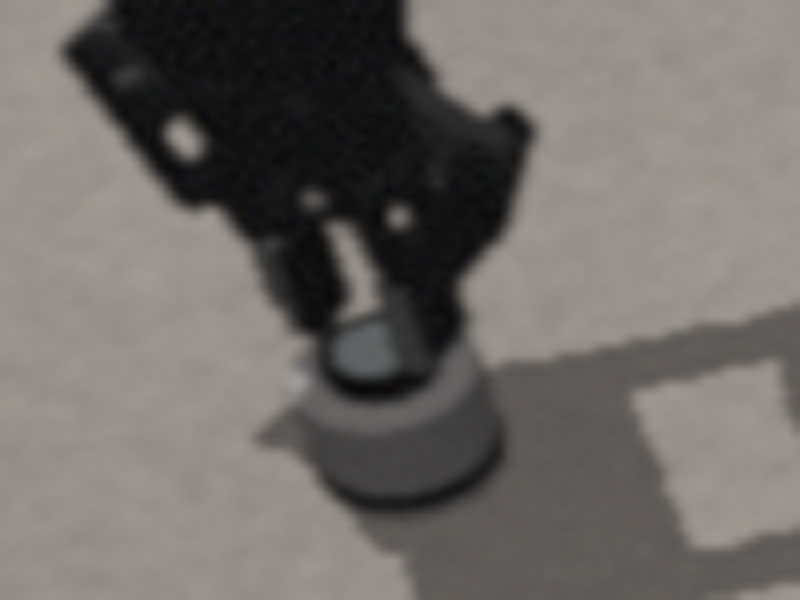

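The closed fingers (gap 30 mm) hang above the condenser at about (320,320) and (430,350), so the TCP is really much higher than reported. I'll measure the offset.

Run:
```python
from h import *
g=optics.grab_frame('scene'); W=cloud(g)*1e3
S=W[160:186,136:166]; im=g['img'][160:186,136:166].sum(2)
for v in range(0,26,2): print(160+v,' '.join('%3d'%z if abs(x-487)<30 else ' . ' for x,z in zip(S[v,:,0],S[v,:,2])))
for u,v in((143,176),(144,177),(158,181),(159,183),(160,180)): print(u,v,W[v,u].round())
```

```text
160 113 109 101  99 100  95  95  94 127 130 130 130 129 128 120 122 121 120 119 115 110 109 110 135 135 135 136 141 140 138
162 106 104  99  97  97  94  93  88  88 121 123 124 124 121 121 124 116 116  .  105 101 106 104 127 131 132 133 132 136 131
164 101  99  98  94  93  90  91  86  86  82 115 115 119 116 116 115 116 112  .   99 102 100 122 122 124 125 125 127 126 121
166  93  97  89  91  91  86  86  82  80  79  .   .   .  107 109 109 108 111 107 101 104 106 116 115 120 121 119 120 117 106
168  81  87  87  87  89  83  82  79  77  74  72  .   .   .  102 101 104 104 104 104 102 105 111 110 112 112 115 112 104 103
170  .   74  84  85  83  78  76  76  74  69  66  66  .   .   .   95  99  97  98  98  97 104 102 106 104 107 108 104  .   . 
172  .   69  77  75  75  76  74  69  69  65  63  59  .   .   .   87  92  91  93  94  91  88  98 100 100 100  98  .   .   . 
174  .   .   62  69  70  70  69  65  62  61  60  56  54  .   .   .   85  81  84  81  84  82  81  78  75  74  .   .   .   . 
176  .   .   .   58  64  64  63  61  59  56  54  52  .   .   .   38  78  78  77  76  75  79  75  75  74  68  66  .   .   . 
178  .   .   .   .   55  55  59  57  57  52  39  48  47  46  46  48  46  71  69  72  70  74  70  72  69  62  60  .   .   . 
180  -2  -2   0   1   0  .   .   37  38  48  49  50  49  47  46  45  47  64  67  67  62  64  64  66  63  60  37  37  .   . 
182   0   1  -1   1   0   1  40  40  49  45  46  48  47  49  46  50  50  48  59  58  58  .   58  63  38  37  39  37  37  . 
184  -1   0  -4   0   0  39  41  39  44  49  45  45  48  47  47  50  47  46  47  48  53  54  51  42  40  39  43  37  41  . 
143 176 [ 493. -427.   62.]
144 177 [ 489. -429.   55.]
158 181 [ 493. -388.   61.]
159 183 [ 488. -392.   49.]
160 180 [ 491. -384.   64.]
```

```bash
python3 -m creep '[[-1,[0.04,0,0],[0,0,0]],[-1,[0.04,0,0],[0,0,0]],[-1,[0.04,0,0],[0,0,0]],[-1,[0.04,0,0],[0,0,0]],[-1,[0.04,0,0],[0,0,0]],[-1,[0.04,0,0.1],[0,0,0]],[-1,[0.04,0,0.2],[0,0,0]],[-1,[0.04,0,0.25],[0,0,0]]]'
python3 -m creep '[[-1,[0,0,0.05],[0,0,0]],[-1,[0,0,0.1],[0,0,0]],[-1,[0,0,0.1],[0,0,0]]]'
python3 - <<'E'
from h import *
g=optics.grab_frame('scene'); W=cloud(g)*1e3
cv2.imwrite('pics/e.png',cv2.resize(g['img'][135:215,105:205],(800,600),interpolation=cv2.INTER_CUBIC)[:,:,::-1])
E
```

```text
clock: 4.53
tcp_pos: [0.49, -0.41, -0.0157]
ee_rot: [1.0, 0.0, -0.001, -0.001]
force: [-0.3, -0.3, -0.6]
finger_gap: 0.0852
grip_force: 0.0
clock: 4.78
tcp_pos: [0.4901, -0.4102, -0.0252]
ee_rot: [1.0, 0.0, -0.001, -0.001]
force: [-0.6, 0.1, 0.1]
finger_gap: 0.0854
grip_force: 0.0
```

View pics/e.png

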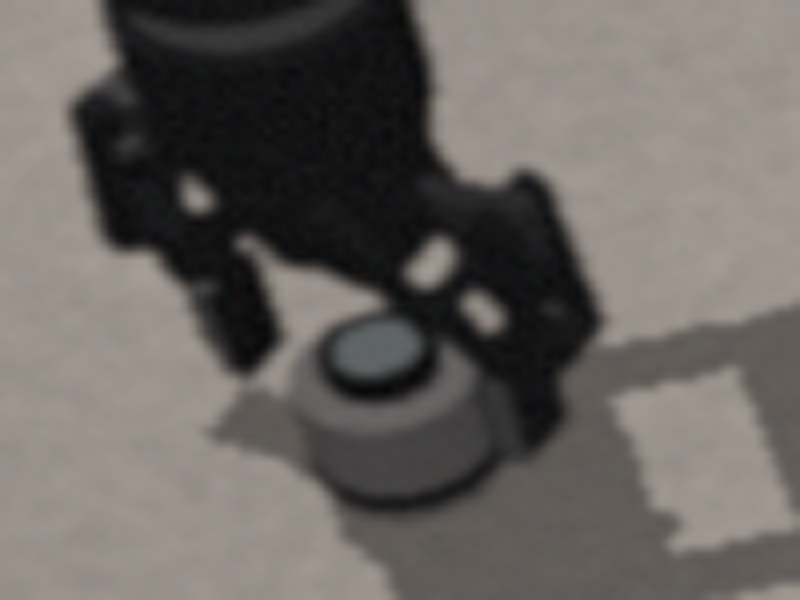

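The fingers now straddle the condenser, tips at about (245,375) and (520,450), roughly centred on it at mid-height. Another 9 mm down, then grip.

```bash
python3 -m creep '[[-1,[0,0,0.05],[0,0,0]],[-1,[0,0,0.09],[0,0,0]],[-0.5,[0,0,0.09],[0,0,0]],[0,[0,0,0.09],[0,0,0]],[1,[0,0,0.09],[0,0,0]],[1,[0,0,0.09],[0,0,0]],[1,[0,0,0.09],[0,0,0]],[1,[0,0,0.09],[0,0,0]]]'
python3 -m creep '[[1,[0,0,0],[0,0,0]],[1,[0,0,0],[0,0,0]],[1,[0,0,-0.15],[0,0,0]],[1,[0,0,-0.3],[0,0,0]],[1,[0,0,-0.3],[0,0,0]]]'
python3 - <<'E'
from h import *
g=optics.grab_frame('scene'); W=cloud(g)*1e3
cv2.imwrite('pics/f.png',cv2.resize(g['img'][135:215,105:205],(800,600),interpolation=cv2.INTER_CUBIC)[:,:,::-1])
S=W[135:215,105:205].reshape(-1,3); 
r=regions_of('scene','condenser'); 
for q in r[:1]:
  P=W[q['region']]; print(q['score'],P[:,2].min(),np.percentile(P[:,2],[5,95,98]),P.mean(0))
E
```

```text
clock: 5.5
tcp_pos: [0.4914, -0.4114, -0.0318]
ee_rot: [1.0, 0.0, 0.0, 0.0]
force: [0.6, -0.2, 2.2]
finger_gap: 0.0519
grip_force: 63.3
clock: 5.92
tcp_pos: [0.4928, -0.4127, 0.0016]
ee_rot: [1.0, 0.0, 0.002, 0.002]
force: [0.7, -1.6, -1.3]
finger_gap: 0.0523
grip_force: 63.5
0.91 33.39501715578048 [41.44727249 82.26350499 83.24370317] [ 506.32968085 -408.91700278   65.47383956]
```

View pics/f.png

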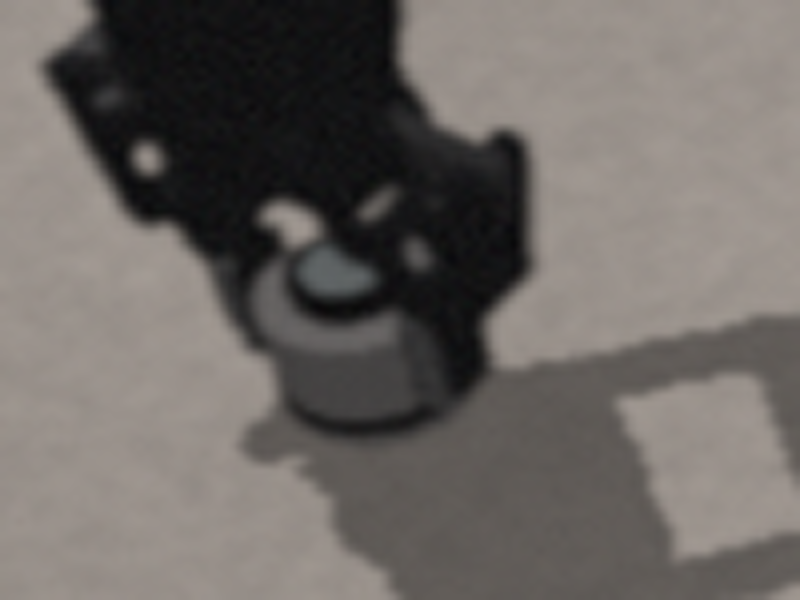

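The condenser is held upright and clear of the bench, top at about (335,275) and base at (365,430). I'll check the tip height above the base, for clearance over the nest rim.

Run:
```python
from h import *
g=optics.grab_frame('scene'); W=cloud(g)*1e3
for v in range(180,196): print(v,' '.join('%4d'%z for z in W[v,144:168,2]),'|',' '.join('%3d'%z for z in g['img'][v,150:166].mean(1)))
go(416.4,-222.8,30)
```

```text
180   70   70   70   68   70   71   71   72   70   68   69   70   73   73   73   71   72   72   73   68   67   65    0    1 | 101 102  99  97  92  75  56  51  49  41  30  20  16  16  21  38
181   70   69   70   69   70   70   69   71   69   69   68   68   70   69   70   69   68   69   72   70   63   63   59    0 |  97  95  94  89  82  67  53  48  51  44  29  23  20  17  12  27
182   69   72   70   72   72   70   69   69   66   66   65   64   67   67   69   66   67   65   68   65   63   61   58    0 |  81  75  75  72  69  64  53  50  52  49  37  24  19  20  19  21
183   66   64   64   65   68   66   66   66   64   63   62   61   65   65   65   63   61   65   62   60   62   54   51    0 |  71  67  67  66  68  65  55  50  50  51  41  25  20  19  18  16
184   61   65   62   61   64   65   64   64   62   63   59   56   59   61   63   62   57   62   65   62   58   53   51    2 |  68  66  67  68  67  65  60  50  50  50  42  28  19  17  15  17
185   61   61   60   62   60   59   57   57   61   59   56   59   56   58   60   59   57   56   57   60   56   53    0   -1 |  67  67  68  67  67  68 
[... 1365 characters left out ...]
  91
193   32   34   32   36   38   36   37   39   38   36   33   33   35   33   31   -4    0    0    1   -1   -3   -4   -3   -3 |  40  39  40  43  46  58  63  68  76  83  88  89  91  91  93  92
194   -1   -1   -2   30   36   34   34   33   32   34   32   28   -3    2   -1    0    1   -1    0    0    0    2   -2   -1 |  68  66  69  69  71  77  81  85  89  90  91  92  92  92  93  92
195   -3    2    0    1    0   -2    0    0    0   -1    0    0    1   -1   -1    0   -1   -1    0    0   -2    1    0    0 |  82  80  83  87  88  91  91  92  92  92  91  91  92  92  91  91
t 6.07 at [ 491.1 -411.1   -1.8] yaw 0.0 gap 52.2 shift [-0.746 -1.883 -0.32 ] turn [ 0.001 -0.001  0.001] F [ 0.1 -0.6 -2.9]
```

```bash
python3 -m creep '[[1,[-0.15,-0.4,0],[0,0,0]],[1,[-0.3,-0.8,0],[0,0,0]],[1,[-0.37,-0.94,0],[0,0,0]]]' >/dev/null
python3 -m creep '[[1,[-0.15,-0.4,0],[0,0,0]],[1,[-0.3,-0.8,0],[0,0,0]],[1,[-0.38,-0.93,0],[0,0,0]],[1,[-0.38,-0.93,0.05],[0,0,0]],[1,[-0.38,-0.93,0.1],[0,0,0]],[1,[-0.38,-0.93,0.1],[0,0,0]]]'
python3 - <<'E'
from h import *
go(416.4,-223.5,-30)
g=optics.grab_frame('scene'); W=cloud(g)*1e3
for n in('condenser','condenser_nest'):
  for q in regions_of('scene',n)[:2]:
    P=W[q['region']]; T=P[P[:,2]>np.percentile(P[:,2],95)-6]; print(n,q['score'],np.percentile(P[:,2],[5,95]),rect(T/1e3),q['bbox'])
cv2.imwrite('pics/g.png',cv2.resize(g['img'][150:230,195:295],(800,600),interpolation=cv2.INTER_CUBIC)[:,:,::-1])
E
```

```text
clock: 6.82
tcp_pos: [0.4154, -0.2239, -0.0135]
ee_rot: [1.0, 0.0, -0.001, -0.0]
force: [-0.2, -0.7, -2.7]
finger_gap: 0.052
grip_force: 64.2
t 6.82 at [ 415.4 -223.9  -13.5] yaw 0.0 gap 52.0 shift [ 0.01  -0.004  0.165] turn [-0.001  0.003  0.001] F [-0.2 -0.7 -2.7]
condenser 0.62 [19.9002483  67.33251536] (array([755.1,   2.9]), array([857.2,  29.5]), 33.7) [230.3, 171.0, 253.4, 205.9]
condenser_nest 0.83 [0.13875037 8.57183661] (array([768.2, -19.8]), array([857.4,  76.5]), 30.1) [226.4, 189.8, 258.9, 213.9]
condenser_nest 0.62 [ 2.64003797 35.42589664] (array([ 540. , -103.4]), array([28. , 26.2]), 44.0) [257.8, 235.9, 275.9, 252.7]
```

View pics/g.png

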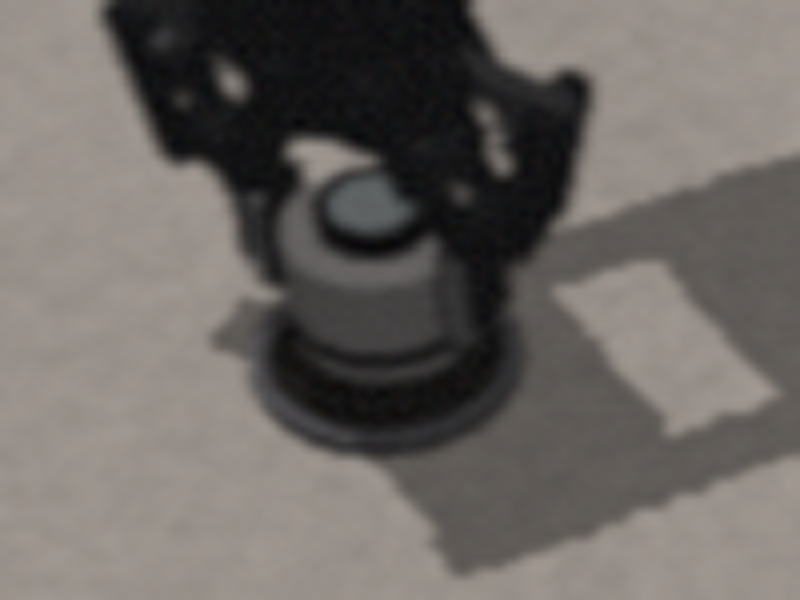

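The condenser is above the nest and centred on it (condenser axis near (375,300), nest centre (385,370)). Now: lower, release, lift, move to the eyepiece.

```bash
python3 -m creep '[[1,[0.01,0,0.06],[0,0,0]],[1,[0.01,0,0.12],[0,0,0]],[1,[0.01,0,0.15],[0,0,0]],[1,[0.01,0,0.163],[0,0,0]],[1,[0.01,0,0.163],[0,0,0]]]'
python3 -m creep '[[0,[0,0,0],[0,0,0]],[-1,[0,0,0],[0,0,0]],[-1,[0,0,0],[0,0,0]],[-1,[0,0,0],[0,0,0]],[-1,[0,0,0],[0,0,0]],[-1,[0,0,-0.2],[0,0,0]],[-1,[0,0,-0.6],[0,0,0]],[-1,[0,0,-0.9],[0,0,0]]]'
python3 -m creep '[[-1,[0.3,-0.3,0],[0,0,0]],[-1,[0.55,-0.55,0],[0,0,0]],[-1,[0.8,-0.8,0],[0,0,0]]]' >/dev/null
python3 -m creep '[[-1,[0.3,-0.3,0],[0,0,0]],[-1,[0.55,-0.55,0],[0,0,0]],[-1,[0.8,-0.8,0],[0,0,0]]]' >/dev/null
python3 -m creep '[[-1,[0.3,-0.3,0],[0,0,0]],[-1,[0.67,-0.54,0],[0,0,0]],[-1,[0.67,-0.54,0],[0,0,0]],[-1,[0.67,-0.54,0],[0,0,0]]]'
python3 - <<'E'
from h import *
go(642.5,-10.5,-32)
g=optics.grab_frame('scene'); W=cloud(g)*1e3
for n in('condenser','condenser_nest'):
  for q in regions_of('scene',n)[:1]:
    P=W[q['region']]; P=P[P[:,0]<600];T=P[P[:,2]>np.percentile(P[:,2],95)-6]; print(n,q['score'],np.percentile(P[:,2],[5,95]),rect(T/1e3))
g2=optics.grab_frame('top')['img']
a=cv2.resize(g['img'][150:230,195:295],(400,320)); b=cv2.resize(g['img'][230:330,235:335],(400,320))
cv2.imwrite('pics/i.png',np.hstack([a,b])[:,:,::-1])
E
```

```text
clock: 7.38
tcp_pos: [0.4168, -0.2241, -0.0288]
ee_rot: [1.0, 0.0, -0.0, -0.0]
force: [-0.9, -0.0, 0.5]
finger_gap: 0.0523
grip_force: 64.3
clock: 8.05
tcp_pos: [0.4167, -0.2238, 0.0626]
ee_rot: [1.0, 0.0, -0.0, -0.0]
force: [1.0, -0.7, 0.1]
finger_gap: 0.0856
grip_force: 0.0
clock: 8.88
tcp_pos: [0.6454, -0.0083, 0.061]
ee_rot: [1.0, 0.002, 0.0, 0.0]
force: [0.4, 0.2, 0.4]
finger_gap: 0.0855
grip_force: 0.0
t 8.88 at [645.4  -8.3  61. ] yaw 0.2 gap 85.5 shift [-0.029  0.022  0.93 ] turn [ 0.    -0.     0.006] F [0.4 0.2 0.4]
condenser 0.64 [ 4.94083296 50.98662894] (array([ 418.1, -225. ]), array([38.7, 30.1]), -65.0)
condenser_nest 0.49 [-0.76649378  9.05956974] (array([ 424.2, -222.8]), array([71.6, 64.6]), -61.8)
```

View pics/i.png

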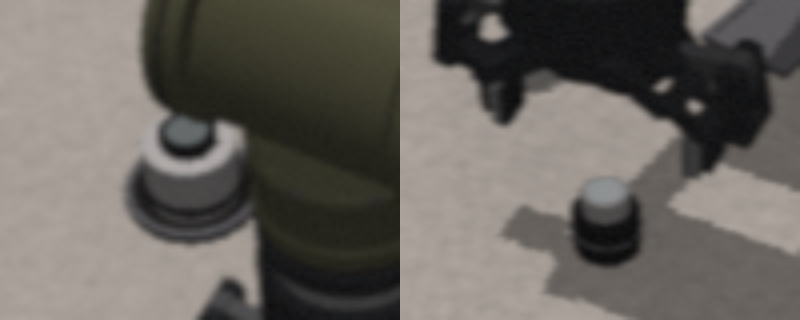

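Left: the condenser stands in its nest at (190,170). Right: the open gripper is above the eyepiece (605,220). Descend and grip.

```bash
python3 -m creep '[[-1,[-0.03,0.02,0.2],[0,0,0]],[-1,[-0.03,0.02,0.5],[0,0,0]],[-1,[-0.03,0.02,0.7],[0,0,0]],[-1,[-0.03,0.02,0.85],[0,0,0]],[-1,[-0.03,0.02,0.93],[0,0,0]],[-0.5,[-0.03,0.02,0.93],[0,0,0]],[0,[-0.03,0.02,0.93],[0,0,0]],[0.2,[-0.03,0.02,0.93],[0,0,0]]]'
python3 -m creep '[[1,[0,0,0],[0,0,0]],[1,[0,0,0],[0,0,0]],[1,[0,0,0],[0,0,0]],[1,[0,0,0],[0,0,0]],[1,[0,0,0],[0,0,0]],[1,[0,0,-0.2],[0,0,0]],[1,[0,0,-0.5],[0,0,0]],[1,[0,0,-0.5],[0,0,0]]]'
python3 - <<'E'
from h import *
go(509.1,440.5,-29)
g=optics.grab_frame('scene'); W=cloud(g)*1e3
for n in('eyepiece',):
  for q in regions_of('scene',n)[:1]:
    P=W[q['region']]; T=P[P[:,2]>np.percentile(P[:,2],95)-6]; print(n,q['score'],np.percentile(P[:,2],[2,95]),rect(T/1e3))
cv2.imwrite('pics/j.png',cv2.resize(g['img'][230:330,235:335],(600,600))[:,:,::-1])
E
```

```text
clock: 9.75
tcp_pos: [0.6423, -0.0123, -0.0299]
ee_rot: [1.0, 0.0, 0.001, 0.0]
force: [0.1, -0.4, 0.3]
finger_gap: 0.0517
grip_force: 0.0
clock: 10.42
tcp_pos: [0.6449, -0.0123, 0.0242]
ee_rot: [1.0, 0.0, 0.005, 0.0]
force: [2.3, -0.1, 0.7]
finger_gap: 0.0326
grip_force: 59.6
t 10.42 at [644.9 -12.3  24.2] yaw 0.0 gap 32.6 shift [-1.361 -4.529  0.515] turn [ 0.002 -0.018  0.001] F [ 2.3 -0.1  0.7]
eyepiece 0.64 [ 56.80746095 112.02779299] (array([877.3, 108.5]), array([540.9,  17.3]), 28.2)
```

View pics/j.png

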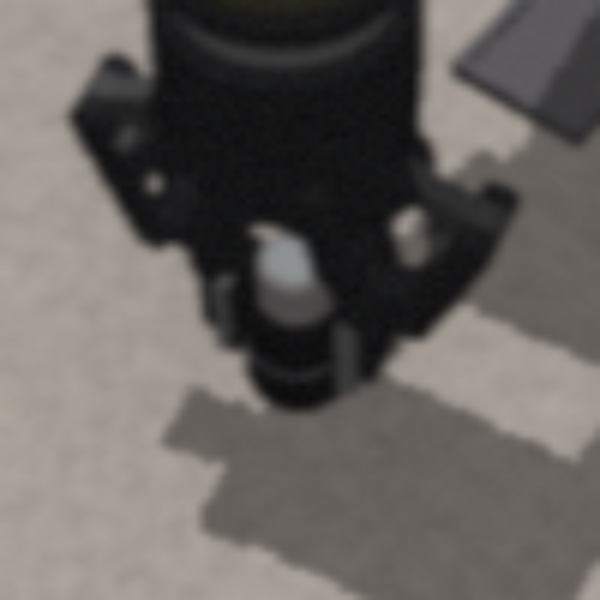

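The eyepiece is gripped upright, tips slightly above its foot at (300,400). Now carry it, raised, to the small nest.

```bash
python3 -m creep '[[1,[-0.05,-0.2,-0.2],[0,0,0]],[1,[-0.15,-0.55,-0.4],[0,0,0]],[1,[-0.27,-0.9,-0.4],[0,0,0]],[1,[-0.27,-0.9,-0.4],[0,0,0]]]' >/dev/null
python3 -m creep '[[1,[-0.12,-0.38,0],[0,0,0]],[1,[-0.2,-0.7,0],[0,0,0]],[1,[-0.27,-0.9,0],[0,0,0]]]' >/dev/null
python3 -m creep '[[1,[-0.12,-0.38,0],[0,0,0]],[1,[-0.2,-0.7,0],[0,0,0]],[1,[-0.27,-0.9,0],[0,0,0]]]' >/dev/null
python3 -m creep '[[1,[-0.12,-0.38,0],[0,0,0]],[1,[-0.2,-0.7,0],[0,0,0]],[1,[-0.27,-0.9,0],[0,0,0]]]' >/dev/null
python3 -m creep '[[1,[-0.12,-0.38,0],[0,0,0]],[1,[-0.2,-0.7,0.2],[0,0,0]],[1,[-0.28,-0.93,0.5],[0,0,0]],[1,[-0.28,-0.93,0.75],[0,0,0]],[1,[-0.28,-0.93,0.75],[0,0,0]],[1,[-0.28,-0.93,0.75],[0,0,0]]]'
python3 - <<'E'
from h import *
go(509.1,440.5,-28.5)
g=optics.grab_frame('scene')
cv2.imwrite('pics/k.png',cv2.resize(g['img'][270:360,480:600],(800,600))[:,:,::-1])
E
```

```text
clock: 12.1
tcp_pos: [0.5026, 0.4395, -0.0201]
ee_rot: [1.0, 0.001, -0.003, 0.002]
force: [-0.5, 0.0, -0.3]
finger_gap: 0.0321
grip_force: 61.1
t 12.10 at [502.6 439.5 -20.1] yaw 0.1 gap 32.1 shift [ 0.065 -0.01   0.083] turn [0.008 0.01  0.002] F [-0.5  0.  -0.3]
```

View pics/k.png

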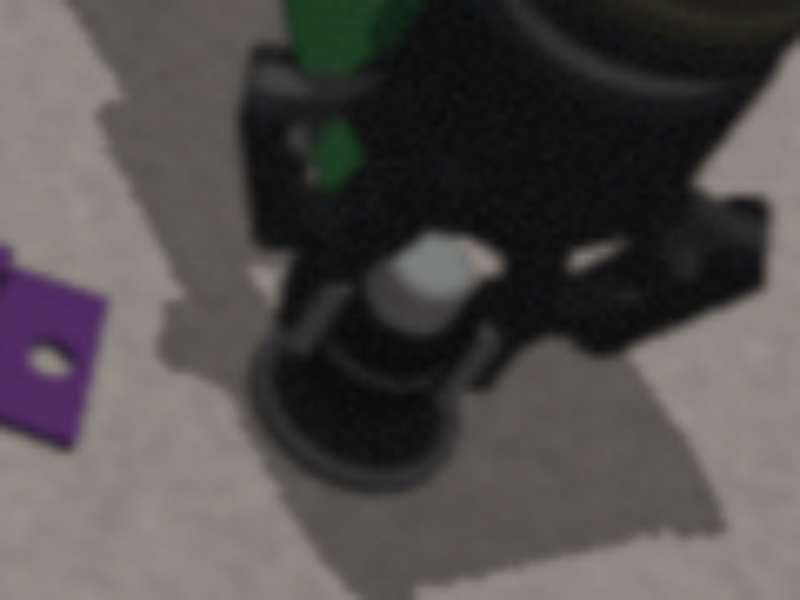

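The eyepiece hangs just above the nest but about 6 mm short in x (eyepiece near (410,360), nest centre (355,410)). Correct, then lower.

```bash
python3 -m creep '[[1,[0.07,-0.01,0],[0,0,0]],[1,[0.07,-0.01,0],[0,0,0]],[1,[0.07,-0.01,0],[0,0,0]]]'
python3 - <<'E'
from h import *
go(509.1,440.5,-28.5)
g=optics.grab_frame('scene')
cv2.imwrite('pics/l.png',cv2.resize(g['img'][290:350,500:580],(800,600))[:,:,::-1])
E
```

```text
clock: 12.4
tcp_pos: [0.5131, 0.4418, -0.0154]
ee_rot: [1.0, -0.0, 0.001, -0.001]
force: [0.0, 0.5, -1.3]
finger_gap: 0.0325
grip_force: 61.2
t 12.40 at [513.1 441.8 -15.4] yaw -0.1 gap 32.5 shift [-0.04   0.013  0.131] turn [-0.002 -0.003 -0.002] F [ 0.   0.5 -1.3]
```

View pics/l.png

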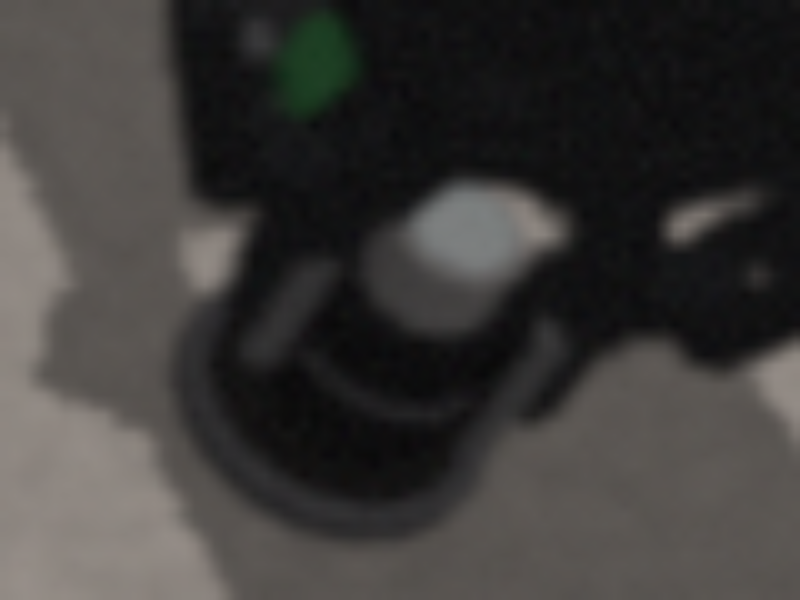

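The tip pads at (290,315) and (525,380) are over the nest. I'll settle the alignment numerically from the bright barrel top at (468,230).

```bash
cat >> h.py <<'E'
def ray(f,u,v,z): # mm point on pixel ray at height z (mm)
    R=np.asarray(f['R']);C=-R.T@f['t'];d=R.T@[(u-f['cx'])/f['fx'],(v-f['cy'])/f['fy'],1]
    return ((C+d*(z/1e3-C[2])/d[2])*1e3).round(1)
E
python3 - <<'E'
from h import *
go(509.1,440.5,-28.5)
g=optics.grab_frame('scene'); t=optics.grab_frame('top')
c=g['img'][290:350,500:580].astype(int).mean(2); W=cloud(g)*1e3
z=W[309:317,543:551]; print(z[...,2].round().astype(int))
m=(c>115); m[:15]=0;m[32:]=0;m[:,:38]=0;m[:,55:]=0
v,u=np.nonzero(m); print(len(u),u.mean()+500,v.mean()+290,u.min()+500,u.max()+500,v.min()+290,v.max()+290)
for zz in(70,74,78): print(zz,ray(g,546.8,313,zz))
E
```

```text
t 12.45 at [512.8 441.8 -15.6] yaw -0.0 gap 32.4 shift [-0.037  0.013  0.129] turn [-0.002 -0.002 -0.002] F [ 0.1  0.6 -0.9]
[[99 72 73 74 73 69 -3  1]
 [69 71 71 72 72 71 71 68]
 [73 72 69 73 72 71 72 69]
 [71 72 68 73 74 70 71 69]
 [72 72 72 73 71 72 72 73]
 [71 71 74 70 70 70 70 71]
 [70 72 69 73 69 70 72 74]
 [71 73 73 70 69 73 71 72]]
68 547.6176470588235 312.30882352941177 542 554 309 316
70 [512.3 442.9  70. ]
74 [515.4 441.8  74. ]
78 [518.6 440.7  78. ]
```

```bash
python3 -m creep '[[1,[-0.042,0.025,0],[0,0,0]],[1,[-0.042,0.025,0.03],[0,0,0]],[1,[-0.042,0.025,0.06],[0,0,0]],[1,[-0.042,0.025,0.09],[0,0,0]],[1,[-0.042,0.025,0.1],[0,0,0]],[1,[-0.042,0.025,0.1],[0,0,0]],[1,[-0.042,0.025,0.1],[0,0,0]]]'
python3 - <<'E'
from h import *
go(509.1,440.5,-28.5)
g=optics.grab_frame('scene')
W=cloud(g)*1e3
z=W[312:320,540:556]; print(z[...,2].round().astype(int), W[316,547])
E
```

```text
clock: 13.13
tcp_pos: [0.5074, 0.4395, -0.0267]
ee_rot: [1.0, 0.0, -0.0, 0.0]
force: [-1.4, -0.9, 1.1]
finger_gap: 0.0324
grip_force: 61.4
t 13.13 at [507.4 439.5 -26.7] yaw 0.0 gap 32.4 shift [ 0.017 -0.01   0.018] turn [0.001 0.001 0.001] F [-1.4 -0.9  1.1]
[[59 59 61 59 61 58 58 61 -6  0  0 -5 -3 60 84 94]
 [58 62 60 61 63 59 59 59 58 -3 -3 -3 -5 58 80 92]
 [57 61 60 60 60 63 61 58 59  0  0 -1 -4 59 83 91]
 [59 58 60 59 60 59 61 61 59 -3 48 50 55 58 87 86]
 [63 61 61 60 57 59 59 59 60 43 50 51 58 72 83 84]
 [57 58 59 59 62 60 60 58 39 45 49 52 59 72 80 79]
 [60 58 61 59 58 59 59 53 39 48 50 54 59 75 75 78]
 [55 55 58 60 59 55 57 40 42 48 50 53 57 68 71 71]] [510.24067686 446.92037586  59.18987075]
```

```bash
python3 -m creep '[[0.2,[0,0,0],[0,0,0]],[-0.3,[0,0,0],[0,0,0]],[-1,[0,0,0],[0,0,0]],[-1,[0,0,0],[0,0,0]],[-1,[0,0,0],[0,0,0]],[-1,[0,0,-0.2],[0,0,0]],[-1,[0,0,-0.5],[0,0,0]],[-1,[0,0,-0.9],[0,0,0]]]'
python3 -m creep '[[-1,[0.1,0.3,0],[0,0,0]],[-1,[0.3,0.75,0],[0,0,0]],[-1,[0.3,0.75,0],[0,0,0]]]' >/dev/null
python3 -m creep '[[-1,[0.15,0.4,0],[0,0,0]],[-1,[0.3,0.75,0],[0,0,0]]]' >/dev/null
python3 -m creep '[[-1,[0.15,0.4,0],[0,0,0.25]],[-1,[0.3,0.75,0],[0,0,0.5]],[-1,[0.3,0.75,0],[0,0,0.75]],[-1,[0.3,0.75,0],[0,0,1]],[-1,[0.3,0.75,0],[0,0,1]],[-1,[0.3,0.75,0],[0,0,1]],[-1,[0.3,0.75,0],[0,0,1]],[-1,[0.3,0.75,0],[0,0,1]]]'
python3 - <<'E'
from h import *
g=optics.grab_frame('scene'); W=cloud(g)*1e3
go(597.5,214,-31,-32)
for n in('eyepiece','eyepiece_nest','filter_cube'):
  for q in regions_of('scene',n)[:1]:
    P=W[q['region']]; T=P[P[:,2]>np.percentile(P[:,2],95)-6]; print(n,q['score'],np.percentile(P[:,2],[2,95]),rect(T/1e3))
E
```

```text
clock: 13.85
tcp_pos: [0.5051, 0.4377, 0.0602]
ee_rot: [1.0, 0.0, -0.003, 0.002]
force: [0.5, -0.2, 0.4]
finger_gap: 0.085
grip_force: 0.0
clock: 14.93
tcp_pos: [0.5974, 0.2151, 0.0632]
ee_rot: [0.969, -0.246, -0.0, 0.0]
force: [-0.3, -0.1, -0.3]
finger_gap: 0.0855
grip_force: 0.0
t 14.98 at [597.4 215.1  63.3] yaw -28.5 gap 85.5 shift [0.007 0.009 0.943] turn [0.    0.    0.122] F [-0.1 -0.2  0.1]
eyepiece 0.66 [ 3.36167191 60.90862315] (array([807.3, 330.1]), array([656.8,  21.8]), -19.9)
eyepiece_nest 0.74 [-1.76798565  7.97144904] (array([514.8, 438.3]), array([56.4, 48.5]), 76.2)
filter_cube 0.56 [ 0.72916028 44.84333309] (array([845.6, 208.4]), array([547.8,  47.9]), -0.8)
```

```bash
python3 -m creep '[[-1,[0.007,0.009,0.2],[0,0,0.12]],[-1,[0.007,0.009,0.5],[0,0,0.12]],[-1,[0.007,0.009,0.7],[0,0,0.12]],[-1,[0.007,0.009,0.85],[0,0,0.12]],[-1,[0.007,0.009,0.94],[0,0,0.12]],[-0.5,[0.007,0.009,0.94],[0,0,0.12]],[0,[0.007,0.009,0.94],[0,0,0.12]],[0.2,[0.007,0.009,0.94],[0,0,0.12]]]'
python3 -m creep '[[0.2,[0,0,0],[0,0,0]],[1,[0,0,0],[0,0,0]],[1,[0,0,0],[0,0,0]],[1,[0,0,0],[0,0,0]],[1,[0,0,0],[0,0,0]],[1,[0,0,0],[0,0,0]]]'
python3 -m creep '[[1,[0,0,-0.2],[0,0,0]],[1,[0,0,-0.4],[0,0,0]],[1,[0,0,-0.7],[0,0,0]],[1,[0,0,-0.7],[0,0,0]],[1,[0,0,-0.7],[0,0,0]]]'
python3 - <<'E'
from h import *
g=optics.grab_frame('scene'); W=cloud(g)*1e3
go(448.8,3.5,-28,-13.4)
P=W.reshape(-1,3)
for n in('eyepiece','filter_cube'):
  for q in regions_of('scene',n)[:1]:
    P=W[q['region']]; P=P[(P[:,2]>-5)&(P[:,0]<700)];T=P[P[:,2]>np.percentile(P[:,2],95)-6]; print(n,q['score'],np.percentile(P[:,2],[2,95]),rect(T/1e3),T.mean(0))
E
```

```text
clock: 15.8
tcp_pos: [0.5992, 0.2138, -0.0291]
ee_rot: [0.961, -0.276, 0.001, -0.001]
force: [0.3, 0.6, 0.4]
finger_gap: 0.0515
grip_force: 0.0
clock: 16.3
tcp_pos: [0.5994, 0.2138, -0.0287]
ee_rot: [0.961, -0.276, 0.001, -0.001]
force: [0.2, 0.6, 5.8]
finger_gap: 0.0316
grip_force: 61.1
clock: 16.72
tcp_pos: [0.5993, 0.2138, 0.0414]
ee_rot: [0.961, -0.276, 0.002, -0.001]
force: [-0.2, -0.9, -2.0]
finger_gap: 0.0311
grip_force: 60.5
t 16.77 at [597.8 213.4  39.4] yaw -32.1 gap 31.4 shift [-0.148  2.57   0.673] turn [-0.001 -0.001 -0.652] F [-0.3 -0.  -2.1]
eyepiece 0.78 [ 3.97919661 60.44990813] (array([508.2, 437.3]), array([24. , 20.1]), -1.6) [509.11641385 437.16366217  59.09758695]
filter_cube 0.78 [ 72.37044659 114.60701545] (array([602.1, 210.1]), array([36.9, 31.4]), -29.9) [605.20967228 206.54811841 112.93315858]
```

```bash
python3 -m creep '[[1,[-0.02,0.3,0],[0,0,0]],[1,[-0.05,0.6,0],[0,0,0]],[1,[-0.05,0.86,0],[0,0,0]]]' >/dev/null
python3 -m creep '[[1,[-0.02,0.3,0],[0,0,0]],[1,[-0.05,0.6,0],[0,0,0]],[1,[-0.05,0.86,0],[0,0,0]]]' >/dev/null
python3 -m creep '[[1,[-0.02,0.3,0],[0,0,-0.2]],[1,[-0.05,0.6,0],[0,0,-0.4]],[1,[-0.05,0.85,0.1],[0,0,-0.652]],[1,[-0.05,0.85,0.3],[0,0,-0.652]],[1,[-0.05,0.85,0.5],[0,0,-0.652]],[1,[-0.05,0.85,0.5],[0,0,-0.652]],[1,[-0.05,0.85,0.5],[0,0,-0.652]],[1,[-0.05,0.85,0.5],[0,0,-0.652]]]'
python3 - <<'E'
from h import *
g=optics.grab_frame('scene'); W=cloud(g)*1e3
go(448.8,3.5,-26.5,-13.4)
for n in('cube_nest','filter_cube'):
  for q in regions_of('scene',n)[:1]:
    P=W[q['region']]; P=P[(P[:,2]>-5)&(P[:,0]<700)];T=P[P[:,2]>np.percentile(P[:,2],95)-6]; print(n,q['score'],np.percentile(P[:,2],[2,95]),rect(T/1e3),q['bbox'])
E
```

```text
clock: 18.03
tcp_pos: [0.4486, 0.0038, -0.0107]
ee_rot: [0.993, -0.116, -0.0, -0.0]
force: [-0.0, 0.4, -0.7]
finger_gap: 0.0313
grip_force: 60.5
t 18.08 at [449.4   3.7 -10. ] yaw -13.4 gap 31.4 shift [-0.005  0.004  0.165] turn [-0.    -0.002  0.001] F [ 0.6 -0.1 -1.1]
cube_nest 0.94 [-1.66525787  8.97448035] (array([448. ,   2.6]), array([74.6, 58.2]), -12.7) [311.7, 231.8, 351.3, 253.2]
filter_cube 0.59 [20.87126547 63.05753709] (array([451. ,   2.1]), array([40.5, 31.3]), -9.0) [320.2, 213.9, 336.6, 241.1]
```

```bash
python3 -m creep '[[1,[-0.005,0,0.05],[0,0,0]],[1,[-0.005,0,0.1],[0,0,0]],[1,[-0.005,0,0.13],[0,0,0]],[1,[-0.005,0,0.155],[0,0,0]],[1,[-0.005,0,0.155],[0,0,0]],[1,[-0.005,0,0.155],[0,0,0]]]'
python3 - <<'E'
from h import *
g=optics.grab_frame('scene'); W=cloud(g)*1e3
for n in('cube_nest','filter_cube'):
  for q in regions_of('scene',n)[:1]:
    P=W[q['region']]; P=P[(P[:,2]>-5)&(P[:,0]<700)];T=P[P[:,2]>np.percentile(P[:,2],95)-6]; print(n,q['score'],np.percentile(P[:,2],[2,95]),rect(T/1e3),q['bbox'])
E
```

```text
clock: 18.68
tcp_pos: [0.448, 0.0039, -0.0238]
ee_rot: [0.993, -0.116, -0.002, 0.0]
force: [-12.2, 0.8, 22.7]
finger_gap: 0.0311
grip_force: 63.6
filter_cube 0.64 [ 5.89819153 49.95988913] (array([449.8,   2.3]), array([41.9, 31.7]), -12.9) [318.4, 216.3, 336.5, 245.8]
```

```bash
python3 -m creep '[[1,[0,0,-0.015],[0,0,0]],[0.6,[0,0,-0.015],[0,0,0]],[0,[0,0,-0.015],[0,0,0]],[-1,[0,0,-0.015],[0,0,0]],[-1,[0,0,-0.015],[0,0,0]],[-1,[0,0,-0.2],[0,0,0]],[-1,[0,0,-0.5],[0,0,0]],[-1,[0,0,-0.9],[0,0,0]]]'
python3 -m creep '[[-1,[-0.2,-0.2,0],[0,0,0]],[-1,[-0.3,-0.5,0],[0,0,0]],[-1,[-0.3,-0.9,0],[0,0,0]],[-1,[-0.3,-0.9,0],[0,0,0]],[-1,[-0.3,-0.9,0],[0,0,0]]]'
python3 - <<'E'
from h import *
go(376.5,248.2,-30,-22.5)
for c in('scene','top'):
 g=optics.grab_frame(c); W=cloud(g)*1e3
 for n in('cube_nest','filter_cube','stage_plate'):
  for q in regions_of(c,n)[:4]:
    P=W[q['region']]; 
    if len(P)<10: continue
    P=P[(P[:,2]>-5)&(P[:,0]<700)];T=P[P[:,2]>np.percentile(P[:,2],95)-6]; print(n,round(q['score'],2),np.percentile(P[:,2],[2,95]),rect(T/1e3), T[:,2].mean())
E
```

```text
clock: 19.5
tcp_pos: [0.4449, 0.004, 0.0613]
ee_rot: [0.993, -0.117, -0.004, 0.0]
force: [1.0, 0.0, 0.1]
finger_gap: 0.0856
grip_force: 0.0
clock: 19.92
tcp_pos: [0.4397, 0.0997, 0.0636]
ee_rot: [0.993, -0.115, -0.0, 0.0]
force: [-0.0, -1.1, -0.5]
finger_gap: 0.0856
grip_force: 0.0
t 19.92 at [439.7  99.7  63.6] yaw -13.2 gap 85.6 shift [-0.953 -1.302  0.936] turn [0.    0.    0.326] F [-0.  -1.1 -0.5]
cube_nest 0.6 [0.37935455 9.0017747 ] (array([449.5,   3.1]), array([70.2, 56.2]), -13.5) 5.946625829592347
filter_cube 0.82 [ 6.97120604 50.07880283] (array([447.3,   3.3]), array([48.5, 32.7]), -11.1) 48.03617847344274
filter_cube 0.41 [ 5.66427238 51.36177524] (array([ 414.4, -224.7]), array([40.8, 32.8]), 37.1) 50.00745639137747
stage_plate 0.79 [-0.84690271 41.18152314] (array([530. , 319.9]), array([34.3, 10.9]), -89.2) 41.30291224987738
stage_plate 0.66 [-2.55227389 42.32632223] (array([401.7, 116.6]), array([127.,  25.]), 12.1) 50.974769509163195
stage_plate 0.62 [-1.22071299 41.64344948] (array([377.4, 246.6]), array([34.4, 10.8]), -23.5) 41.57705086334676
filter_cube 0.77 [ 5.53565957 54.40446599] (array([426.6,   2.9]), array([93.7, 37.8]), 4.7) 59.133618430408674
stage_plate 0.8 [ 0.8467828  44.59903311] (array([368.3,  46.4]), array([134.2,  14.3]), -84.8) 137.72874124544737
stage_plate 0.74 [-1.55380255 42.27559058] (array([462.9, 156.1]), array([387.1,  19.9]), 68.1) 106.94442901771203
stage_plate 0.63 [-0.46420008 43.78534261] (array([386.5, 121.3]), array([280.8,  30.5]), -85.9) 143.51704512952816
stage_plate 0.61 [ 0.2381515  43.09194678] (array([391.5, 437.8]), array([32.9, 11.4]), 16.6) 44.07889161498554
```

```bash
python3 -m creep '[[-1,[-0.2,-0.3,0],[0,0,0]],[-1,[-0.48,-0.65,0],[0,0,0]],[-1,[-0.48,-0.65,0],[0,0,0]]]' >/dev/null
python3 -m creep '[[-1,[-0.2,-0.3,0],[0,0,0.1]],[-1,[-0.475,-0.65,0],[0,0,0.2]],[-1,[-0.475,-0.65,0],[0,0,0.326]],[-1,[-0.475,-0.65,0.2],[0,0,0.326]],[-1,[-0.475,-0.65,0.4],[0,0,0.326]],[-1,[-0.475,-0.65,0.4],[0,0,0.326]],[-1,[-0.475,-0.65,0.4],[0,0,0.326]],[-1,[-0.475,-0.65,0.4],[0,0,0.326]]]'
python3 -c "from h import *; go(376.5,248.2,-28,-22.5)"
```

```text
clock: 21.23
tcp_pos: [0.3777, 0.2466, 0.0246]
ee_rot: [0.98, -0.197, 0.0, -0.0]
force: [-0.1, 0.0, -0.4]
finger_gap: 0.0854
grip_force: 0.0
t 21.23 at [377.7 246.6  24.6] yaw -22.8 gap 85.4 shift [-0.017 -0.01   0.526] turn [-0.001 -0.001 -0.01 ] F [-0.1  0.  -0.4]
```

```bash
python3 -m creep '[[-1,[-0.017,-0.01,0.2],[0,0,0]],[-1,[-0.017,-0.01,0.4],[0,0,0]],[-1,[-0.017,-0.01,0.526],[0,0,0]],[-0.5,[-0.017,-0.01,0.526],[0,0,0]],[0,[-0.017,-0.01,0.526],[0,0,0]],[0.4,[-0.017,-0.01,0.526],[0,0,0]],[0.6,[-0.017,-0.01,0.526],[0,0,0]],[0.6,[-0.017,-0.01,0.526],[0,0,0]]]'
python3 -m creep '[[0.7,[0,0,0],[0,0,0]],[1,[0,0,0],[0,0,0]],[1,[0,0,0],[0,0,0]],[1,[0,0,0],[0,0,0]],[1,[0,0,0],[0,0,0]],[1,[0,0,0],[0,0,0]]]'
python3 -m creep '[[1,[0,0,-0.2],[0,0,0]],[1,[0,0,-0.4],[0,0,0]],[1,[0,0,-0.7],[0,0,0]],[1,[0,0,-0.9],[0,0,0]],[1,[0,0,-0.9],[0,0,0]],[1,[0,0,-0.9],[0,0,0]]]'
python3 - <<'E'
from h import *
go(595.7,-227.4,50,-1.4)
g=optics.grab_frame('scene'); W=cloud(g)*1e3
for q in regions_of('scene','stage_plate')[:4]:
    P=W[q['region']]; P=P[(P[:,2]>-5)&(P[:,0]<700)]; print(round(q['score'],2),np.percentile(P[:,2],[2,95]),rect(P[(P[:,2]<100)]/1e3),P.mean(0),q['bbox'])
    if np.percentile(P[:,2],2)>30:
        A=P[P[:,2]<np.percentile(P[:,2],50)+4]; c,_,_,_=np.linalg.lstsq(np.c_[A[:,:2],np.ones(len(A))],A[:,2],rcond=None); print('plane',c)
E
```

```text
clock: 21.9
tcp_pos: [0.3771, 0.2489, -0.0273]
ee_rot: [0.98, -0.197, 0.001, -0.001]
force: [0.2, -0.2, 0.2]
finger_gap: 0.0259
grip_force: 0.0
clock: 22.4
tcp_pos: [0.3767, 0.2488, -0.0278]
ee_rot: [0.98, -0.197, 0.001, -0.0]
force: [-0.3, 0.2, 5.3]
finger_gap: 0.0093
grip_force: 60.5
clock: 22.9
tcp_pos: [0.3763, 0.2486, 0.0618]
ee_rot: [0.98, -0.197, 0.001, -0.001]
force: [0.9, 0.8, -1.6]
finger_gap: 0.009
grip_force: 59.4
t 22.90 at [376.3 248.6  61.8] yaw -22.7 gap 9.0 shift [3.862 3.544 0.117] turn [-0.002 -0.003 -0.744] F [ 0.9  0.8 -1.6]
0.9 [ -1.62609636 121.58400827] (array([340.9, 247.5]), array([181.1,  85.8]), -3.7) [390.16550417 245.52369223  92.81067477] [433.9, 203.3, 485.1, 240.6]
0.78 [-1.35840288 40.97552616] (array([388.7, 436. ]), array([106.5,  57.1]), 15.8) [398.24934357 433.76341309   9.05500025] [522.8, 259.0, 552.6, 306.3]
0.65 [-2.55528733 40.82534212] (array([349.2, 104.8]), array([111. ,  59.7]), -22.5) [359.208709   106.08607171   8.78622721] [366.0, 206.1, 411.7, 237.8]
0.57 [-2.64812468e-02  4.08375013e+01] (array([529.6, 319.7]), array([100.2,  55.5]), 89.6) [533.16240987 320.1402843    9.60754895] [437.7, 298.5, 497.4, 336.5]
```

```bash
python3 -m creep '[[1,[0.15,0.15,0],[0,0,0]],[1,[0.4,0.37,0],[0,0,0]],[1,[0.7,0.64,0],[0,0,0]],[1,[0.965,0.885,0],[0,0,0]]]' >/dev/null
python3 -m creep '[[1,[0.27,0.25,0],[0,0,0]],[1,[0.52,0.48,0],[0,0,0]],[1,[0.75,0.69,0],[0,0,0]],[1,[0.965,0.885,0],[0,0,0]]]' >/dev/null
python3 -m creep '[[1,[0.27,0.25,0],[0,0,0]],[1,[0.52,0.48,0],[0,0,0]],[1,[0.75,0.69,0],[0,0,0]],[1,[0.965,0.885,0],[0,0,0]]]' >/dev/null
python3 -m creep '[[1,[0.27,0.25,0],[0,0,-0.15]],[1,[0.5,0.46,0],[0,0,-0.3]],[1,[0.7,0.64,0],[0,0,-0.5]],[1,[0.85,0.78,0],[0,0,-0.65]],[1,[0.965,0.885,0],[0,0,-0.744]],[1,[0.965,0.885,0.1],[0,0,-0.744]],[1,[0.965,0.885,0.3],[0,0,-0.744]],[1,[0.965,0.885,0.3],[0,0,-0.744]]]'
python3 -m creep '[[1,[0,0,0.1],[0,0,0]],[1,[0,0,0.2],[0,0,0]],[1,[0,0,0.2],[0,0,0]],[1,[0,0,0.2],[0,0,0]],[1,[0,0,0.2],[0,0,0]],[1,[0,0,0.2],[0,0,0]]]'
python3 - <<'E'
from h import *
go(595.7,-227.4,-19,-1.4)
out=[]
for c in('scene','top'):
  g=optics.grab_frame(c); W=cloud(g)*1e3; np.savez(c+'.npz',W=W,img=g['img'])
  for n in('stage_plate','pin_dock'):
   for q in regions_of(c,n)[:5]:
    P=W[q['region']]; P=P[(P[:,0]<700)]
    if len(P)>10 and abs(P[:,1].mean()+227)<90: print(c,n,round(q['score'],2),np.percentile(P[:,2],[2,50,95]),rect(P[P[:,2]<60]/1e3),q['bbox'])
  b=g['img'][220:285,165:245] if c=='scene' else g['img'][170:250,375:475]
  out.append(cv2.resize(b,(400,400),interpolation=cv2.INTER_CUBIC))
cv2.imwrite('pics/m.png',np.hstack(out)[:,:,::-1])
E
```

```text
clock: 24.67
tcp_pos: [0.5905, -0.2249, 0.0243]
ee_rot: [1.0, -0.013, -0.005, -0.003]
force: [-2.0, 0.3, -2.4]
finger_gap: 0.0092
grip_force: 59.3
clock: 25.17
tcp_pos: [0.5958, -0.2274, 0.0122]
ee_rot: [1.0, -0.012, 0.001, 0.0]
force: [0.8, -0.0, -0.5]
finger_gap: 0.009
grip_force: 59.4
t 25.17 at [ 595.8 -227.4   12.2] yaw -1.4 gap 9.0 shift [-0.002 -0.001  0.312] turn [ 0.001 -0.003 -0.   ] F [ 0.8 -0.  -0.5]
scene stage_plate 0.61 [ 9.05925613 45.14843147 72.29315188] (array([ 589.3, -228.6]), array([113.9,  54.4]), -1.6) [178.2, 226.3, 223.0, 261.7]
scene pin_dock 0.78 [2.20048317 7.07345635 9.84282873] (array([ 596.1, -227.9]), array([105.1,  55.4]), -2.1) [175.7, 240.6, 224.2, 274.0]
```

View pics/m.png

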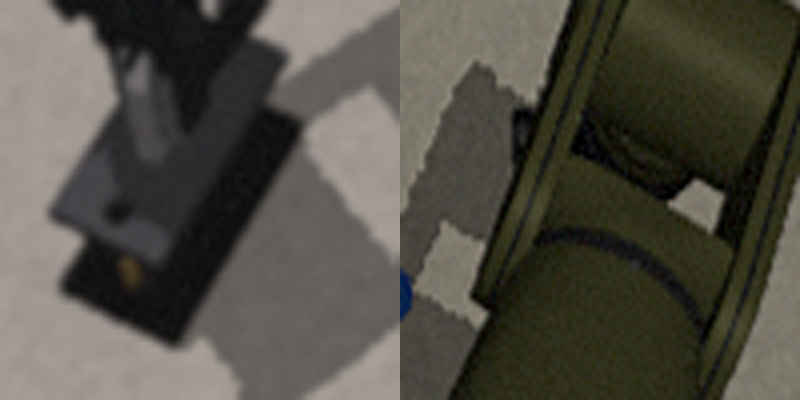

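The plate is held above the dock with its near hole at about (120,212) and the brass pin below it at (130,272). The top view is blocked by the arm, so I'll compare the hole and pins numerically in the scene view.

Run:
```python
from h import *
g=optics.grab_frame('scene'); W=cloud(g)*1e3
im0=cv2.imread('pics/scene0.png')[:,:,::-1].astype(int); t0=cv2.imread('pics/top0.png')[:,:,::-1].astype(int)
def pins(im,box):
    l,t,r,b=box; s=im[t:b,l:r]; m=((s[...,0]-s[...,2])>22).astype(np.uint8)
    n,lab,st,ce=cv2.connectedComponentsWithStats(m,connectivity=8)
    return [((ce[i]+[l,t]).round(2),st[i][:5]+[l,t,0,0,0]) for i in range(1,n) if st[i][4]>=2]
for nm,p in(('scene',pins(im0,(172,228,230,282))),('now',pins(g['img'].astype(int),(172,228,230,282)))):
    for c,s in p: print(nm,c,s,'z14',ray(g,*c,14))
f=optics.grab_frame('top')
for c,s in pins(t0,(405,180,440,235)): print('top',c,s,'z17',ray(f,*c,17))
# hole
s=g['img'][248:262,182:197].astype(int).sum(2); print(s)
# plate rect from points
m=(abs(W[...,2]-45)<5); m[:, :172]=0; m[:,232:]=0; m[:222]=0; m[272:]=0
P=W[m]; print(rect(P/1e3), len(P)); A=P
for _ in range(3):
    c=np.linalg.lstsq(np.c_[A[:,:2]-A[:,:2].mean(0),np.ones(len(A))],A[:,2],rcond=None)[0]; r=A[:,2]-np.c_[A[:,:2]-A[:,:2].mean(0),np.ones(len(A))]@c; A=A[abs(r)<2.5]
print('plane',c,len(A))
```

```text
scene [210. 237.] [209 235   3   5  13] z14 [ 556.6 -228.3   14. ]
scene [190.69 263.06] [189 261   4   5  16] z14 [ 632.8 -229.6   14. ]
now [190.62 263.46] [189 262   4   4  13] z14 [ 633.7 -229.1   14. ]
top [423.11 191.33] [422 190   3   4   9] z17 [ 632.9 -228.1   17. ]
top [422.5  221.88] [421 221   4   3   8] z17 [ 557.3 -225.9   17. ]
[[204 212 209 209 210 168 140 138 135 140 135 130 132 133 139]
 [211 211 214 216 208 181 147 134 134 132 133 137 133 138 135]
 [211 211 214 217 209 202 176 142 136 134 134 131 138 136 130]
 [212 212 213 213 209 196 176 157 136 131 138 135 137 136 134]
 [211 213 208 202 182 160 129 109 102 120 132 136 136 133 131]
 [213 212 208 187 145 110  88  79  84 100 129 135 133 134 128]
 [212 212 208 176 120  77  56  63  72 103 138 143 143 135 129]
 [209 210 205 186 141  90  75  76 106 155 191 192 162 141 131]
 [197 200 212 206 184 142 130 148 178 199 207 205 178 160 144]
 [150 158 190 199 201 195 193 202 208 204 208 211 206 200 190]
 [160 113 133 154 175 191 209 215 213 209 209 207 208 207 210]
 [155  87  81 101 115 136 167 184 197 202 204 209 209 210 210]
 [105  70  66  68  89  79 113 133 149 168 187 200 204 212 213]
 [ 68  62  57  43  53  58  80 104 125 136 137 164 186 201 203]]
(array([ 595. , -228.5]), array([102.5,  54.8]), -2.0) 671
plane [-1.97273108e-04 -6.14559825e-03  4.43008498e+01] 593
```

```bash
python3 -m creep '[[1,[0,0.002,0.05],[0,0,0]],[1,[0,0.002,0.1],[0,0,0]],[1,[0,0.002,0.16],[0,0,0]],[1,[0,0.002,0.2],[0,0,0]],[1,[0,0.002,0.22],[0,0,0]],[1,[0,0.002,0.24],[0,0,0]],[1,[0,0.002,0.24],[0,0,0]]]'
python3 - <<'E'
from h import *
g=optics.grab_frame('scene'); W=cloud(g)*1e3
go(595.7,-227.4,-19,-1.4)
for z in(44,46): print(ray(g,188.5,254.1,z))
m=(abs(W[...,2]-22)<5); m[:, :172]=0; m[:,232:]=0; m[:222]=0; m[276:]=0
A=W[m]; print(rect(A/1e3), len(A), np.median(A[:,2]))
E
```

```text
clock: 26.15
tcp_pos: [0.5947, -0.2273, -0.0135]
ee_rot: [1.0, -0.012, -0.0, -0.0]
force: [0.3, -0.1, -1.3]
finger_gap: 0.0089
grip_force: 59.4
t 26.20 at [ 594.9 -227.4  -13.1] yaw -1.4 gap 9.3 shift [ 0.008 -0.     0.059] turn [-0.     0.001 -0.001] F [-0.1  0.1 -1. ]
[ 632.7 -228.8   44. ]
[ 633.9 -227.6   46. ]
(array([ 594.3, -228. ]), array([103.4,  53.3]), -1.6) 597 19.541853741006108
```

The underside is at about 14 mm, below the pin tips, with no contact force, so the pins are in the holes. Seat and release.

```bash
python3 -m creep '[[1,[0.003,0,0.03],[0,0,0]],[1,[0.003,0,0.05],[0,0,0]],[1,[0.003,0,0.058],[0,0,0]],[1,[0.003,0,0.058],[0,0,0]],[1,[0.003,0,0.058],[0,0,0]]]'
python3 -m creep '[[0.6,[0,0,0],[0,0,0]],[0.2,[0,0,0],[0,0,0]],[-0.4,[0,0,0],[0,0,0]],[-1,[0,0,0],[0,0,0]],[-1,[0,0,0],[0,0,0]],[-1,[0,0,-0.2],[0,0,0]],[-1,[0,0,-0.5],[0,0,0]],[-1,[0,0,-0.9],[0,0,0]]]'
python3 -m creep '[[-1,[-0.3,0.3,-0.2],[0,0,0]],[-1,[-0.5,0.5,-0.4],[0,0,0]],[-1,[-0.8,0.8,-0.5],[0,0,0]],[-1,[-1,1,-0.5],[0,0,0]]]'
python3 -m creep '[[-1,[-0.3,0.3,-0.2],[0,0,0]],[-1,[-0.5,0.5,-0.4],[0,0,0]],[-1,[-0.8,0.8,-0.5],[0,0,0]],[-1,[-1,1,-0.5],[0,0,0]],[-1,[-1,1,-0.5],[0,0,0]],[-1,[-1,1,-0.5],[0,0,0]]]'
python3 - <<'E'
from h import *
for c in('scene','top'):
 g=optics.grab_frame(c); W=cloud(g)*1e3; cv2.imwrite(f'pics/end_{c}.png',g['img'][:,:,::-1])
 for n in'eyepiece eyepiece_nest condenser condenser_nest filter_cube cube_nest stage_plate pin_dock pot_left'.split():
  for q in regions_of(c,n)[:5]:
    P=W[q['region']]; P=P[(P[:,0]<760)&(P[:,2]>-5)]
    if len(P)<10 or q['score']<.5: continue
    T=P[P[:,2]>np.percentile(P[:,2],95)-6]
    s=np.linalg.lstsq(np.c_[T[:,:2]-T[:,:2].mean(0),np.ones(len(T))],T[:,2],rcond=None)[0]
    print(c,n,round(q['score'],2),'top',rect(T/1e3),'z %.1f'%T[:,2].mean(),'slope',s[:2].round(2),'med %.1f'%np.median(P[:,2]),'all',rect(P/1e3))
E
```

```text
clock: 26.62
tcp_pos: [0.5954, -0.2275, -0.0186]
ee_rot: [1.0, -0.012, -0.0, -0.0]
force: [-0.5, -0.2, -1.7]
finger_gap: 0.0089
grip_force: 59.4
clock: 27.28
tcp_pos: [0.5927, -0.2262, 0.0686]
ee_rot: [1.0, -0.012, -0.003, -0.002]
force: [0.1, -0.3, 0.4]
finger_gap: 0.0854
grip_force: 0.0
clock: 27.62
tcp_pos: [0.4931, -0.3277, 0.1257]
ee_rot: [1.0, -0.012, 0.002, 0.002]
force: [0.2, -0.3, 0.2]
finger_gap: 0.0857
grip_force: 0.0
clock: 28.12
tcp_pos: [0.3895, -0.4234, 0.1718]
ee_rot: [1.0, -0.014, 0.0, 0.0]
force: [0.5, 0.3, -0.4]
finger_gap: 0.0853
grip_force: 0.0
scene eyepiece 0.82 top (array([507.9, 438.6]), array([21.5, 21.4]), 66.5) z 59.2 slope [-0.04  0.03] med 39.5 all (array([488.1, 449.6]), array([81.8, 33.3]), -30.3)
scene eyepiece_nest 0.92 top (array([514.7, 438.8]), array([57.2, 47.6]), 77.9) z 5.4 slope [-0.   -0.01] med 3.9 all (array([514.9, 439.5]), array([58.5, 47.6]), 77.9)
scene condenser 0.77 top (array([ 412.5, -226.7]), array([40.3, 34.2]), 59.0) z 49.8 slope [ 0.   -0.02] med 40.6 all (array([ 415.8, -223.8]), array([53.8, 51.8]), 32.8)
scene condenser_nest 
[... 3020 characters left out ...]
ay([153.6, 104.1]), 78.9)
top stage_plate 0.82 top (array([ 489.7, -131.7]), array([310.3,  26. ]), -41.2) z 143.1 slope [-0.7   5.82] med 14.5 all (array([ 497.3, -156.6]), array([346.5,  91.8]), -34.9)
top stage_plate 0.6 top (array([463.2, 156.6]), array([388.5,  18.7]), 67.9) z 87.6 slope [-5.99 -1.33] med 6.6 all (array([481.2, 171.6]), array([425. ,  75.3]), 72.5)
top pin_dock 0.57 top (array([ 585.8, -230. ]), array([94.4, 36. ]), -15.6) z 16.7 slope [0.02 0.  ] med 8.3 all (array([ 595.5, -226.4]), array([103.4,  54.7]), -2.9)
top pot_left 0.6 top (array([530.9, 117. ]), array([24.6, 22. ]), 1.9) z 35.6 slope [0.04 0.  ] med 34.0 all (array([531.3, 116.2]), array([25.6, 24.4]), -0.6)
```

```bash
python3 -c "from workcell import sign_off; print(sign_off())"
```

```text
the job is handed in; nothing more can be done
None
```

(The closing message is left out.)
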